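Stack the empty tote on the punch-block tote

ROBOT

A 7-joint arm with a two-finger parallel gripper is mounted at the origin on the work surface. World frame = base frame: x ahead of the robot, y to its left, z up, the work surface at z = 0. Lengths are in m, angles in rad, forces in N, time in s.
With the tool pointing down it reaches from about 0.4 to 0.85 m from the base axis. Payload 4.5 kg.
Tool frame: the origin (TCP) lies midway between the tips of the shut fingers; the grasp point (between the pads) lies 19 mm behind it; z points along the fingers, y is the direction in which the jaws open and shut (so a half turn about z gives the same grasp; the last joint's range is limited). The gripper opens to 88 mm and grips with 3 to 60 N. Pads are 18 mm wide; open, the fingers measure 123 mm over their backs; the gripper's body (75 mm by 187 mm) begins 45 mm behind the grasp point.
Start: joints at [-1.24, 0.689, -0.195, 1.565, 0.157, 0.902, -0.215], TCP at [0.183, 0.598, 0.239] pointing down, gripper open.
Joint ranges: [-3.01, 3.01], [-0.46, 2.08], [-1.47, 1.51], [0.13, 2.56], [-1, 4.14], [0.04, 2.09], [-2.66, 2.66]. Speed limits (rad/s): [2.57, 2.57, 3.14, 3.14, 3.14, 3.14, 3.14].

INTERFACE

Orientations are given as a unit quaternion [x, y, z, w].
In Python, from plant import r, viewer gives the robot as it stands.
- The arm moves only by the tool play_rows, never from a script. Its argument "commands" is a list of rows, each an object with "delta_rot": the turn, a rotation vector about the tool's x, y, z normalised to -1 to 1, where 1 is pi rad, a list of three; "travel": the shift along the tool's x, y, z normalised to -1 to 1, where 1 is 15 cm, a list of three; "gripper": the opening, from -1 (shut) to 1 (fully open). In form: [{"delta_rot": [wx, wy, wz], "travel": [x, y, z], "gripper": gripper}, ...]. A call has 1 to 12 rows; each row is the pose to reach, as a shift and turn from the pose commanded when the call began, along the tool's axes at that moment, turning the shorter way round; what a row does not reach only later rows make up. A row lasts 1/8 s, in which the tool goes at most 62.5 mm and 10.7 degrees, less where a joint would pass 70% of its speed; a pose out of reach is approached as far as the arm can. A call with a number of a shift or a turn outside -1 to 1 is refused whole. A call with a gripper value outside its range is refused whole. The fingers move at their own pace and stop on an object; "force" is the grip in N (left out, the last holds). Time passes only in rows, so rows that repeat a pose let the fingers close. It gives the time, the measured TCP pose, the force and the opening at its end, in the units of the state.
- r.get_state(): the state, without advancing time (a new reading comes with each control period).
- viewer.snapshot(name): name is "scene" or "top" or "wrist"; returns a dict with "color" (420x560x3 uint8, red, green, blue), "z_map" (420x560 float32, m along the optical axis (not along the pixel's ray), 0 where there is no reading), "fx", "fy", "cx", "cy" (pixels), "origin" and "attitude" of the camera in the world. Camera axes: x right, y up, looking along -z (the intrinsics and any distortion apply to the point x, -y, -z); pixel columns grow to the right and rows downward; lengths in m; the calibration is good to about 2 mm. A picture is of the moment at which its call begins.
- r.finish_job(): hands the job in, once; it reports no verdict.
Trained networks look in the newest picture that a camera, given by its name, has taken for a name from the list of things; names that differ only in an ending like _2 or _b are one class to them, and where a whole thing is asked for, a point or a joint stands for the part that bears it (a point fixed in the world has none). Each returns a list of dicts, best first, with "conf" (0 to 1); they miss things now and then, are a little off and sometimes report something else, mostly with a low value. They report only what shows in the picture. A call takes as long as a camera call. They do not tell look-alikes from the thing itself.
- viewer.outline_of(camera, label): "pixels" (420x560 bool, what is visible of it) and "at" ([column, row] in pixels, amid what is visible of it).
- viewer.pinpoint(camera, label): "at" ([column, row] in pixels: a listed point, or the origin of a listed thing).
The state is a dict: "clock": time; "q": joint angles; "qd": joint speeds; "joint_torque": joint torques, N m; "tool_pos": TCP position; "eef_rot": TCP orientation; "contact_force": force on the tool from outside, world axes, zero at the start; "moment": the same for the moment, N m; "opening": opening from 0.0 (shut) to 1.0 (fully open).
Only numpy, scipy, OpenCV 4.12 (cv2) and the standard library are available. Lean on these libraries where they do the work, as an engineer would, in place of code of your own. Each camera call takes 0.05 s, during which the arm holds its last target. There are 200 camera calls.

TASK

Pick up the empty grey tote by the post in its middle, turn it half round and stack it on the tote that is clamped in the aluminium dock, scooped ends opposite, so that all four of its lugs sit fully down in the shallow saddles of the rim and it does not nest down onto the punch block. The clamped tote may be a little way along its dock, so feel for the saddles with a light touch: never drop the tote or press hard (25 N at most). Leave it level and released, and leave the hammer, tweezers and jar alone.

Things in the scene. Friction and masses are not known exactly. Their poses are not given: they have to be found in the camera images.
- upper: Loose empty tote of plain grey plastic, open on top, 0.25 to 0.5 kg: 148 (x) x 86 (y) mm, side walls 55 mm high, 4 mm thick. Origin: centre of its underside, z up. Its +x end is scooped (wall only 26 mm high), its -x end is full height. It has four side lugs at its foot and a square post handle on a bridge in its middle.
- upper_handle (a point): Grip point in the upper tote's handle, 62 mm above its underside: an upright square post, 24 x 24 mm (sides along the tote's x and y), z 41 to 73 mm above the underside, on the middle of a 24 mm wide bridge (z 31 to 41 mm) that runs along y from wall to wall. The post can be gripped across x or across y.
- upper_scoop (a point): Middle of the top edge of the upper tote's scooped (+x) end wall.
- upper_lug (a point): Underside of one of the upper tote's four lugs, at its x = +60, y = +49, z = 0 mm. Two lugs stick out from each long side, centred at x = +60 and x = -25 mm; each is 16 mm long (x), reaches out to y = 55 mm either side and is 14 mm high, its underside level with the tote's underside.
- dock: Fixed aluminium dock plate on the bench, 230 (x) x 124 (y) x 8 mm, (incl. a rubber pad on it), a rail 14 mm higher along each long side. Origin: centre of its underside, z up. The lower grey tote stands on it between the rails, parallel to it and centred sideways, but is clamped anywhere from -14 to +14 mm along the dock's x; this offset is not measured. The clamp holds against pushes under 80 N.
- dock_scoop (a point): Middle of the dock plate's top edge at its +x end. The scooped (low, 28 mm) end wall of the lower tote is at this end; its other end wall is 53 mm high.
- dock_rim (a point): Point above the dock's centre at the height of the lower tote's rim, 73 mm above the dock's underside. The lower tote is 180 (x) x 110 (y) x 65 mm, its long walls 8 mm thick and 94 mm apart inside. Off the saddles the upper tote's lugs ride on top of the long walls, its underside at this height. The lower tote stands on a rubber pad that gives 1 mm per 5 N.
- dock_saddle (a point): Point above the dock's centre at the height of the saddle floors, 65 mm above the dock's underside. Each long wall has two saddles 20 mm long, 8 mm deep, at -60 and +25 mm along the dock's x from the lower tote's (unmeasured) centre. Scooped ends opposite, the lugs fit them: the upper tote then stacks, its underside at this height, with 2 mm play each way along x, 4 mm sideways.
- dock_slot (a point): Point above the dock's centre at the height of the floors of the deep nesting slots, 33 mm above the dock's underside. Each long wall has two, 20 mm long, at +60 and -25 mm along the dock's x from the lower tote's centre. With the scooped ends the same way the lugs fall into them and the tote nests, down to the punch block (22 mm high) that lies in the lower tote.
- hammer: Brass hammer lying on the bench, 220 mm long; leave alone.
- tweezers: Steel tweezers lying on the bench, 125 mm long; leave alone.
- jar: Glass jar with steel lid, 56 mm across, 65 mm high; leave alone.
Mind the look-alikes: they are no part of the job. What is shaped like the upper but blue or pink is not meant.

How it is judged:
At the end, for the whole second after the job is handed in: The upper tote is stacked, scooped end opposite to the lower one's: its underside 61.5 to 67 mm above the dock's underside, within 18 mm of the dock's centre along it and 6 mm across it, level within 0.03 rad, parallel to the dock within 0.07 rad, at rest and released (z of upper in the frame of dock between 0.0615 and 0.067 m and y of upper in the frame of dock between -0.006 and 0.006 m and x of upper in the frame of dock between -0.018 and 0.018 m and x of upper_scoop in the frame of dock below -0.04 m and angle between upper's own z axis and vertical below 0.03 rad and angle between the x axis of upper and the x axis of dock, either way round below 0.07 rad and linear speed of upper below 0.01 m/s and angular speed of upper below 0.05 rad/s and contact force between the fingers and upper below 0.1 N); the robot touches nothing.
It fails at once if the upper tote pressed, knocked or dropped on the dock or the lower tote with more than 25 N (contact force between upper and dock above 25 N).
It fails at once if the upper tote let down into the lower tote (nested) (horizontal distance between upper and dock below 0.06 m and height (world z) of upper below 0.05 m).
It fails at once if the hammer moved more than 15 mm (distance of hammer from where it was at the start of the episode above 0.015 m).
It fails at once if the tweezers moved more than 15 mm (distance of tweezers from where it was at the start of the episode above 0.015 m).
It fails at once if the jar moved more than 15 mm (distance of jar from where it was at the start of the episode above 0.015 m).
It also fails if it takes over 64 s, if anything falls off the work surface, if the arm or the gripper's body presses on something with over 40 N, if the wrist force passes 120 N, or if a joint passes its speed limit or range.

## Working session

There is one attempt and no reset: what is moved stays moved. The work goes in short steps, Python scripts to look and compute and a tool call to move; the robot and the scene stay as the last step left them, time stands still between calls to the robot, and variables do not carry over. Pictures are saved under pics/ and viewed, about 8 in all and at most 12, crops included, and the job is handed in when it is done.

Besides the shell and the picture viewer there is one more tool, called after ">>>" by a JSON object that holds its "op" and its "data", one argument or row to a line. play_rows: Moves the arm, as the interface text tells. Its arguments: {"type":"object","properties":{"commands":{"type":"array","items":{"type":"object","properties":{"delta_rot":{"type":"array","items":{"type":"number","minimum":-1,"maximum":1}},"travel":{"type":"array","items":{"type":"number","minimum":-1,"maximum":1}},"gripper":{"type":"number"}}}},"force":{"type":"number"}},"required":["commands"]}

```bash
mkdir -p pics; ls; cat > h.py <<'E'
import numpy as np, cv2
from scipy.spatial.transform import Rotation as R
from plant import r, viewer
def att(s):
    a=np.array(s["attitude"]); return a if a.shape==(3,3) else R.from_quat(a).as_matrix()
def ray(s,uv):
    return att(s)@np.array([(uv[0]-s["cx"])/s["fx"],-(uv[1]-s["cy"])/s["fy"],-1.])
def at_z(s,uv,z):
    d=ray(s,uv); o=np.array(s["origin"]); return o+d*(z-o[2])/d[2]
def depth(s,uv):
    u,v=map(int,np.round(uv)); return np.array(s["origin"])+ray(s,uv)*s["z_map"][v,u]
def cloud(s):
    v,u=np.mgrid[:420,:560]
    p=np.stack([(u-s["cx"])/s["fx"],-(v-s["cy"])/s["fy"],-np.ones(u.shape)],-1)*s["z_map"][...,None]
    return p@att(s).T+np.array(s["origin"])
def save(s,n): cv2.imwrite("pics/"+n,s["color"][...,::-1])
E
python3 - <<'E'
from h import *
print(r.get_state())
for c in ("top","scene"):
    s=viewer.snapshot(c); save(s,c+"1.png")
    print(c,{k:s[k] for k in s if k not in("color","z_map")})
    for l in ("upper","dock","hammer","tweezers","jar"):
        for d in viewer.outline_of(c,l)[:4]: print(l,round(d["conf"],2),d["at"],depth(s,d["at"]).round(3))
    for l in ("upper_handle","upper_scoop","upper_lug","dock_scoop","dock_rim","dock_saddle","dock"):
        for d in viewer.pinpoint(c,l)[:4]: print("P",l,round(d["conf"],2),d["at"],depth(s,d["at"]).round(3))
E
```

```text
pics
{'clock': 0.0, 'q': array([-1.24020001,  0.68998764, -0.1945283 ,  1.5663566 ,  0.15732112,
        0.9024915 , -0.21512741]), 'qd': array([ 0.00263383,  0.0007652 ,  0.00030127,  0.00047768, -0.00152531,
       -0.00107361, -0.00101665]), 'joint_torque': array([-5.82259545e-04, -5.27569127e+01, -1.26706492e+00, -1.53428382e+01,
       -5.26569143e-02,  6.62327948e-03,  1.70827279e-04]), 'tool_pos': array([0.18264475, 0.5970495 , 0.23790477]), 'eef_rot': array([ 1.47813128e-01,  9.89014876e-01, -9.21580974e-04, -6.65639384e-05]), 'contact_force': array([ 0.42824569, -0.09506854, -0.09758573]), 'moment': array([-0.00193828,  0.07332632,  0.01122429]), 'opening': 1.0040216254897458}
top {'fx': 505.89937163566805, 'fy': 505.89937163566805, 'cx': 283.69221604299474, 'cy': 211.95648408790663, 'origin': array([ 0.49099273, -0.16706847,  1.39200421]), 'attitude': array([-0.01871402,  0.02577622,  0.70854082, -0.70495055])}
upper 0.85 [441.1, 300.2] [ 0.342 -0.589  0.066]
upper 0.7 [293.0, 218.1] [ 0.558 -0.205  0.075]
upper 0.61 [434.6, 222.6] [ 0.546 -0.587  0.036]
dock 0.92 [141.3, 2
[... 1688 characters left out ...]
andle 0.69 [94.1, 295.6] [ 0.348 -0.601  0.076]
P upper_handle 0.59 [283.8, 222.0] [ 0.562 -0.209  0.074]
P upper_scoop 0.66 [143.4, 390.4] [ 0.545 -0.673  0.005]
P upper_scoop 0.56 [64.3, 319.9] [ 0.293 -0.666  0.003]
P upper_lug 0.96 [309.3, 244.1] [ 0.624 -0.184  0.003]
P upper_lug 0.78 [81.8, 344.9] [ 0.37  -0.681  0.003]
P upper_lug 0.73 [171.3, 399.8] [ 0.607 -0.655  0.016]
P dock_scoop 0.59 [412.6, 154.3] [0.7   0.264 0.002]
P dock_scoop 0.22 [200.0, 253.4] [ 0.439 -0.378  0.039]
P dock_rim 0.85 [375.6, 130.7] [0.574 0.257 0.033]
P dock_saddle 0.74 [376.1, 134.7] [0.579 0.256 0.021]
P dock_saddle 0.16 [198.0, 253.3] [ 0.436 -0.38   0.04 ]
P dock 0.81 [371.9, 149.2] [0.609 0.16  0.053]
```

View pics/top1.png

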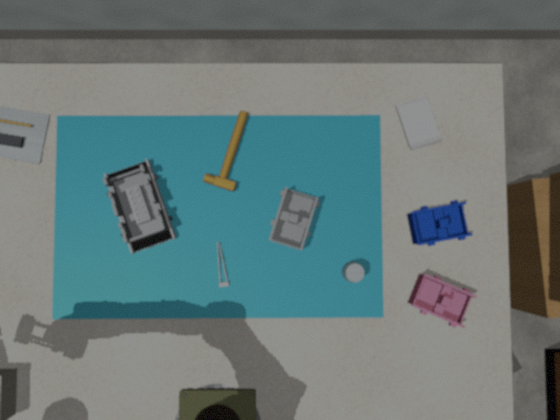

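View pics/scene1.png

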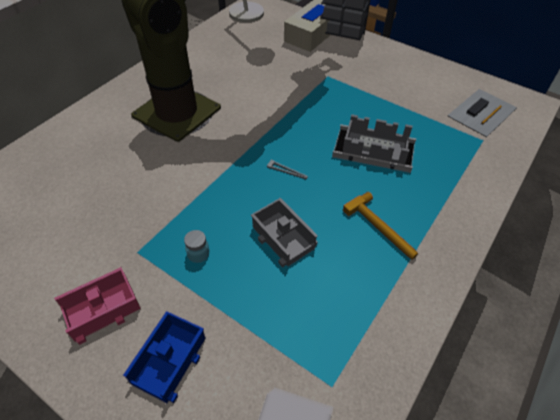

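Picture 1 (top) shows the grey upper tote at about (294,218) and the dock at about (139,206). Blue and pink look-alikes sit on the right, with the hammer, tweezers and jar between them. Picture 2 (scene) agrees. Next I'll measure both poses from depth.

```bash
python3 - <<'E'
from h import *
s=viewer.snapshot("top"); P=cloud(s)
def rect(m,n):
    q=P[m][:,:2].astype(np.float32); (c,w,a)=cv2.minAreaRect(q*1000); print(n,m.sum(),np.round(c,1),np.round(w,1),round(a,1))
X,Y,Z=P[...,0],P[...,1],P[...,2]
u=(abs(X-.558)<.11)&(abs(Y+.208)<.09)
d=(abs(X-.6)<.15)&(abs(Y-.21)<.12)
rect(u&(Z>.042)&(Z<.065),"walls upper"); rect(u&(Z>.066),"post"); rect(u&(Z>.012),"upper all")
for z in(.004,.012,.03,.06): rect(d&(Z>z),"dock>%g"%z)
def uvs(l,c=None):
    return [(x["conf"],x["at"]) for x in viewer.pinpoint("top",l)]
for l,z in(("upper_handle",.062),("upper_scoop",.026),("dock",0),("dock_scoop",.008),("dock_rim",.073),("dock_saddle",.065)):
    for c,a in uvs(l): print(l,round(c,2),at_z(s,a,z).round(4))
# dock wall profile in a provisional frame
for L,z in (("upper_lug",0),):
    for c,a in uvs(L): print(L,round(c,2),at_z(s,a,z).round(4))
big=cv2.resize(s["color"][140:270,90:330],None,fx=3.3,fy=3.3,interpolation=cv2.INTER_CUBIC); cv2.imwrite("pics/crop1.png",cv2.convertScaleAbs(big[...,::-1],alpha=1.6))
E
```

```text
walls upper 413 [ 559.8 -205. ] [ 92.2 147.6] 72.4
post 1020 [ 528.8 -193.7] [23.5 89.5] 69.6
upper all 1703 [ 558.5 -204.6] [109.4 151.6] 72.1
dock>0.004 4415 [600.4 210.6] [239.9 297.2] 89.7
dock>0.012 2726 [598. 212.] [230.2 144.6] 20.2
dock>0.03 1253 [601.  213.1] [181.  111.8] 19.7
dock>0.06 484 [600.3 212.7] [179.3 111.9] 19.7
upper_handle 0.97 [ 0.5587 -0.2016  0.062 ]
upper_handle 0.9 [ 0.3411 -0.5989  0.062 ]
upper_handle 0.86 [ 0.5438 -0.6032  0.062 ]
upper_scoop 0.93 [ 0.3048 -0.6767  0.026 ]
upper_scoop 0.85 [ 0.6204 -0.2327  0.026 ]
upper_scoop 0.8 [ 0.5594 -0.6668  0.026 ]
upper_scoop 0.67 [ 0.56   -0.2098  0.026 ]
dock 0.58 [0.6006 0.2138 0.    ]
dock_rim 0.68 [0.6046 0.2166 0.073 ]
dock_rim 0.65 [ 0.7391 -0.0483  0.073 ]
dock_saddle 0.89 [0.5921 0.2023 0.065 ]
dock_saddle 0.22 [0.6095 0.2187 0.065 ]
upper_lug 0.93 [ 0.6282 -0.1622  0.    ]
upper_lug 0.75 [ 0.3655 -0.6872  0.    ]
upper_lug 0.65 [ 0.6093 -0.6549  0.    ]
upper_lug 0.28 [0.7069 0.2411 0.    ]
```

View pics/crop1.png

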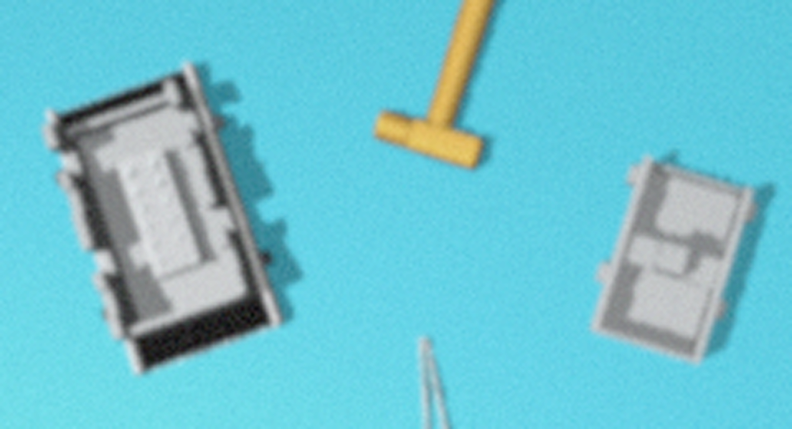

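Picture 3 (crop) shows the upper tote's lugs near its top (+x world) end, so that is its scooped end. The dock tote is yawed about +20°. I'll move toward the dock first to get a wrist view on the way.

>>> {"op": "play_rows", "data": {
  "commands": [
    {"delta_rot": [0,0,0],"travel": [-0.42,-0.2,0],"gripper": 1},
    {"delta_rot": [0,0,0],"travel": [-0.85,-0.41,0],"gripper": 1},
    {"delta_rot": [0,0,0],"travel": [-0.85,-0.41,0],"gripper": 1}
  ]
}}

```text
clock: 2.08
tool_pos: [0.2913, 0.4977, 0.2387]
eef_rot: [0.151, 0.988, -0.001, 0.001]
contact_force: [0.4, -0.2, -0.1]
opening: 1.001
```

>>> {"op": "play_rows", "data": {
  "commands": [
    {"delta_rot": [0,0,0],"travel": [-0.42,-0.2,0],"gripper": 1},
    {"delta_rot": [0,0,0],"travel": [-0.85,-0.41,0],"gripper": 1},
    {"delta_rot": [0,0,0],"travel": [-0.85,-0.41,0],"gripper": 1}
  ]
}}

```text
clock: 2.45
tool_pos: [0.3942, 0.4021, 0.2387]
eef_rot: [0.151, 0.989, -0.001, 0.001]
contact_force: [-0.4, -1.0, 0.1]
opening: 1.002
```

>>> {"op": "play_rows", "data": {
  "commands": [
    {"delta_rot": [0,0,0],"travel": [-0.42,-0.2,0],"gripper": 1},
    {"delta_rot": [0,0,0],"travel": [-0.85,-0.41,0],"gripper": 1},
    {"delta_rot": [0,0,0],"travel": [-0.85,-0.41,0],"gripper": 1}
  ]
}}

```text
clock: 2.82
tool_pos: [0.4976, 0.3064, 0.2386]
eef_rot: [0.151, 0.989, -0.0, 0.001]
contact_force: [-0.1, 0.7, 0.2]
opening: 1.0
```

```bash
python3 - <<'E'
from h import *
st=r.get_state(); print(st["clock"],st["tool_pos"],st["q"].round(2),R.from_quat(st["eef_rot"]).as_matrix().round(3).tolist())
s=viewer.snapshot("wrist"); save(s,"w1.png"); print(s["origin"],att(s).round(3).tolist(),s["fx"],s["cx"],s["cy"])
P=cloud(s); ok=s["z_map"]>0
a=np.deg2rad(20); c=np.array([.598,.212]); e=np.array([np.cos(a),np.sin(a)]); f=np.array([-e[1],e[0]])
x=(P[...,:2]-c)@e; y=(P[...,:2]-c)@f
for lo in range(-120,120,5):
    m=ok&(x*1000>=lo)&(x*1000<lo+5)
    def q(k): 
        k=m&k; return (k.sum(), round(float(np.percentile(P[...,2][k],90)),3)) if k.sum()>3 else None
    print(lo,q(abs(y)<.02),q(abs(y-.051)<.003),q(abs(y+.051)<.003))
E
```

```text
2.825 [0.49757438 0.30642049 0.23861243] [-0.49  0.64 -0.24  1.69  0.19  0.84  0.45] [[-0.955, 0.298, 0.002], [0.298, 0.955, -0.001], [-0.002, -0.001, -1.0]]
[0.41854848 0.33160528 0.38397033] [[0.298, -0.906, -0.301], [0.955, 0.283, 0.094], [0.0, -0.316, 0.949]] 322.15681335027256 275.21458203042135 213.05481540328964
-120 (np.int64(129), 0.004) (np.int64(20), 0.003) (np.int64(26), 0.012)
-115 (np.int64(130), 0.008) (np.int64(21), 0.009) (np.int64(39), 0.019)
-110 (np.int64(122), 0.009) (np.int64(20), 0.009) (np.int64(38), 0.02)
-105 (np.int64(125), 0.009) (np.int64(20), 0.008) (np.int64(30), 0.021)
-100 (np.int64(122), 0.008) (np.int64(21), 0.008) (np.int64(37), 0.02)
-95 (np.int64(121), 0.009) (np.int64(19), 0.008) (np.int64(36), 0.02)
-90 (np.int64(318), 0.061) (np.int64(51), 0.073) (np.int64(36), 0.073)
-85 (np.int64(75), 0.061) (np.int64(17), 0.073) (np.int64(15), 0.073)
-80 (np.int64(16), 0.013) (np.int64(19), 0.073) (np.int64(16), 0.073)
-75 (np.int64(121), 0.012) (np.int64(17), 0.074) None
-70 (np.int64(117), 0.012) (np.int64(12), 0.072) None
-65 (np.int64(117), 0.012) (np.i
[... 1290 characters left out ...]
3) None
50 (np.int64(28), 0.03) (np.int64(7), 0.073) None
55 (np.int64(5), 0.013) None None
60 (np.int64(85), 0.013) (np.int64(12), 0.033) None
65 (np.int64(92), 0.013) (np.int64(12), 0.033) None
70 (np.int64(95), 0.012) (np.int64(85), 0.072) None
75 (np.int64(88), 0.013) (np.int64(17), 0.073) (np.int64(12), 0.073)
80 (np.int64(120), 0.024) (np.int64(14), 0.074) (np.int64(13), 0.073)
85 (np.int64(275), 0.036) (np.int64(19), 0.073) (np.int64(14), 0.073)
90 (np.int64(14), 0.036) None None
95 None None None
100 None (np.int64(6), 0.009) None
105 (np.int64(8), 0.009) (np.int64(13), 0.009) None
110 (np.int64(26), 0.008) (np.int64(6), 0.008) None
115 (np.int64(40), 0.001) (np.int64(5), 0.001) None
```

View pics/w1.png

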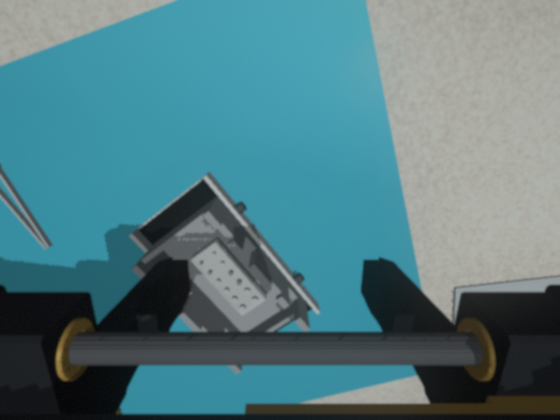

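Picture 4 (wrist) shows the dock tote partly behind the left finger, at about (230,270). The depth profile puts the scooped end at dock +x and the saddle floors at z = 65 mm. Next: a refined fit of the lower tote's pose.

```bash
python3 - <<'E'
from h import *
s=viewer.snapshot("wrist"); P=cloud(s); Z=P[...,2]
d=(abs(P[...,0]-.6)<.15)&(abs(P[...,1]-.21)<.12)&(s["z_map"]>0)
for z in(.055,.069):
    m=d&(Z>z)&(Z<.08); q=P[m][:,:2].astype(np.float32)*1000
    print(z,m.sum(),cv2.minAreaRect(q))
for a0 in (18.5,19,19.5,20,20.5):
    a=np.deg2rad(a0); e=np.array([np.cos(a),np.sin(a)]); f=np.array([-e[1],e[0]])
    m=d&(Z>.069)&(Z<.08); y=(P[m][:,:2]-[.598,.212])@f*1000; x=(P[m][:,:2]-[.598,.212])@e*1000
    hi=(y>40); lo=y<-40
    print(a0,"slope hi/lo",np.polyfit(x[hi],y[hi],1)[0].round(4),np.polyfit(x[lo],y[lo],1)[0].round(4),"yext",np.percentile(y,[1,99]).round(1),"mean hi lo",np.percentile(y[hi],[2,50,98]).round(1),np.percentile(y[lo],[2,50,98]).round(1))
    k=d&(Z>.06)&(Z<.068); xs=(P[k][:,:2]-[.598,.212])@e*1000; ys=(P[k][:,:2]-[.598,.212])@f*1000
    for g in((xs<-45)&(ys>46)&(ys<56)&(xs>-80),(xs>5)&(xs<45)&(ys>46)&(ys<56)): print("  saddle",g.sum(),np.percentile(xs[g],[3,50,97]).round(1))
m=d&(Z>.003)&(Z<.0235); q=P[m][:,:2]; 
a=np.deg2rad(20);x=(q-[.598,.212])@[np.cos(a),np.sin(a)]; print("dock ext",np.percentile(x,[.5,99.5]))
E
```

```text
0.055 2754 ((598.47705078125, 214.9140625), (180.48721313476562, 111.47187805175781), 19.577449798583984)
0.069 1128 ((598.52685546875, 214.9021453857422), (180.35093688964844, 111.49275207519531), 19.603424072265625)
18.5 slope hi/lo 0.0198 0.0173 yext [-53.3  59.2] mean hi lo [48.8 54.1 59. ] [-53.7 -47.9 -42.8]
  saddle 127 [-73.7 -59.5 -49.9]
  saddle 74 [19.6 27.9 35.3]
19 slope hi/lo 0.0111 0.0086 yext [-52.8  58.5] mean hi lo [49.3 54.2 58.5] [-53.  -47.7 -43.5]
  saddle 112 [-67.3 -57.9 -49.3]
  saddle 77 [20.1 28.6 36. ]
19.5 slope hi/lo 0.0023 -0.0001 yext [-52.6  58. ] mean hi lo [49.7 54.2 58. ] [-52.8 -47.7 -43.8]
  saddle 103 [-66.7 -57.5 -48.8]
  saddle 81 [20.6 29.1 36.5]
20 slope hi/lo -0.0064 -0.0088 yext [-52.7  58.3] mean hi lo [49.5 54.3 58.2] [-52.9 -47.6 -43.6]
  saddle 97 [-66.  -56.9 -48.5]
  saddle 83 [21.  29.1 36.9]
20.5 slope hi/lo -0.0151 -0.0175 yext [-52.8  58.9] mean hi lo [49.2 54.3 58.8] [-53.6 -47.6 -42.9]
  saddle 89 [-65.6 -56.4 -48. ]
  saddle 86 [21.4 30.1 37.4]
dock ext [-0.11578974  0.11043198]
```

>>> {"op": "play_rows", "data": {
  "commands": [
    {"delta_rot": [0,0,0],"travel": [-0.18,-0.4,0],"gripper": 1},
    {"delta_rot": [0,0,0],"travel": [-0.35,-0.78,0],"gripper": 1},
    {"delta_rot": [0,0,0],"travel": [-0.35,-0.78,0],"gripper": 1}
  ]
}}

```text
clock: 3.3
tool_pos: [0.51, 0.179, 0.2387]
eef_rot: [0.15, 0.989, -0.001, -0.0]
contact_force: [-0.7, 0.0, -0.3]
opening: 0.998
```

>>> {"op": "play_rows", "data": {
  "commands": [
    {"delta_rot": [0,0,0],"travel": [-0.18,-0.4,0],"gripper": 1},
    {"delta_rot": [0,0,0],"travel": [-0.35,-0.78,0],"gripper": 1},
    {"delta_rot": [0,0,0],"travel": [-0.35,-0.78,0],"gripper": 1}
  ]
}}

```text
clock: 3.68
tool_pos: [0.5265, 0.0525, 0.2386]
eef_rot: [0.15, 0.989, -0.001, -0.0]
contact_force: [0.1, 0.8, -0.0]
opening: 1.002
```

>>> {"op": "play_rows", "data": {
  "commands": [
    {"delta_rot": [0,0,0],"travel": [-0.18,-0.4,0],"gripper": 0},
    {"delta_rot": [0,0,0],"travel": [-0.35,-0.78,0],"gripper": 0},
    {"delta_rot": [0,0,0],"travel": [-0.35,-0.78,0],"gripper": 0}
  ]
}}

```text
clock: 4.05
tool_pos: [0.5431, -0.0744, 0.2386]
eef_rot: [0.15, 0.989, -0.0, 0.0]
contact_force: [-0.0, 0.7, 0.5]
opening: 0.686
```

>>> {"op": "play_rows", "data": {
  "commands": [
    {"delta_rot": [0,0,0],"travel": [-0.18,-0.4,0],"gripper": -0.1},
    {"delta_rot": [0,0,0],"travel": [-0.35,-0.78,0],"gripper": -0.1},
    {"delta_rot": [0,0,0],"travel": [-0.35,-0.78,0],"gripper": -0.1},
    {"delta_rot": [0,0,0],"travel": [-0.35,-0.78,0],"gripper": -0.1}
  ]
}}

```text
clock: 4.55
tool_pos: [0.5597, -0.1952, 0.2387]
eef_rot: [0.146, 0.989, 0.002, 0.0]
contact_force: [-0.2, 0.0, -0.0]
opening: 0.445
```

```bash
python3 - <<'E'
from h import *
st=r.get_state(); T=R.from_quat(st["eef_rot"]).as_matrix(); print(st["clock"],st["tool_pos"],st["q"].round(2),T.round(3).tolist(),st["opening"],st["contact_force"])
s=viewer.snapshot("wrist"); save(s,"w2.png"); P=cloud(s); Z=P[...,2]
d=(abs(P[...,0]-.56)<.1)&(abs(P[...,1]+.205)<.09)&(s["z_map"]>0)
for n,lo,hi in(("post",.067,.085),("walls",.045,.062),("all",.012,.062)):
    m=d&(Z>lo)&(Z<hi); print(n,m.sum(),cv2.minAreaRect(P[m][:,:2].astype(np.float32)*1000), np.median(Z[m]))
for l,z in(("upper_handle",.062),("upper_scoop",.026)):
    for x in viewer.pinpoint("wrist",l)[:2]: print(l,x["conf"],at_z(s,x["at"],z))
E
```

```text
4.55 [ 0.55970395 -0.19524441  0.23865985] [ 0.43  0.65 -0.3   1.66  0.24  0.86  1.31] [[-0.958, 0.288, 0.001], [0.288, 0.958, 0.003], [0.0, 0.003, -1.0]] 0.44545641488001775 [-0.24173546  0.04823994 -0.0351386 ]
post 569 ((557.8005981445312, -203.60824584960938), (23.25010871887207, 24.168949127197266), 72.62770080566406) 0.07248578098580155
walls 2556 ((557.8543701171875, -203.5807342529297), (92.19359588623047, 147.85142517089844), 72.33521270751953) 0.05452370471187046
all 5042 ((558.3175659179688, -203.50320434570312), (110.14024353027344, 148.63992309570312), 72.39534759521484) 0.04585858643918103
upper_handle 0.7 [ 0.55846798 -0.20722801  0.062     ]
upper_scoop 0.82 [ 0.62688867 -0.22193752  0.026     ]
```

View pics/w2.png

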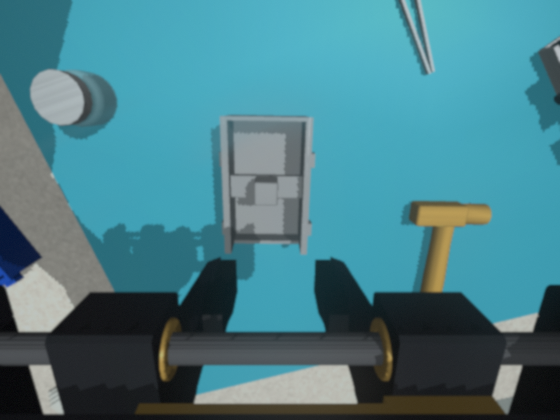

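Picture 5 (wrist) shows the grey tote at about (267,185), with the post at (265,190) and the lugs on its right side visible. The depth fit gives the post at (0.558, -0.204), yaw -17.6°. Descending now.

>>> {"op": "play_rows", "data": {
  "commands": [
    {"delta_rot": [0,0,0.005],"travel": [-0.006,-0.06,0.3],"gripper": -0.16},
    {"delta_rot": [0,0,0.005],"travel": [-0.006,-0.06,0.6],"gripper": -0.16},
    {"delta_rot": [0,0,0.005],"travel": [-0.006,-0.06,0.9],"gripper": -0.16},
    {"delta_rot": [0,0,0.005],"travel": [-0.006,-0.06,0.9],"gripper": -0.16},
    {"delta_rot": [0,0,0.005],"travel": [-0.006,-0.06,0.9],"gripper": -0.16}
  ]
}}

```text
clock: 5.32
tool_pos: [0.5581, -0.2074, 0.1052]
eef_rot: [0.155, 0.988, 0.0, 0.001]
contact_force: [0.6, -1.4, 1.1]
opening: 0.42
```

```bash
python3 - <<'E'
from h import *
st=r.get_state(); T=R.from_quat(st["eef_rot"]).as_matrix(); print(st["clock"],st["tool_pos"],T.round(3).tolist(),st["opening"],st["contact_force"])
print("post in tool:",(T.T@(np.array([.558,-.204,.047])-st["tool_pos"])/.15).round(3))
E
```

```text
5.325 [ 0.55810182 -0.20739603  0.10523795] [[-0.952, 0.306, 0.002], [0.306, 0.952, 0.0], [-0.002, 0.001, -1.0]] 0.41997403730226424 [ 0.5597306  -1.38358303  1.07848951]
post in tool: [0.008 0.021 0.388]
```

>>> {"op": "play_rows", "data": {
  "commands": [
    {"delta_rot": [0,0,0],"travel": [0.007,0.021,0.1],"gripper": -0.16},
    {"delta_rot": [0,0,0],"travel": [0.007,0.021,0.25],"gripper": -0.16},
    {"delta_rot": [0,0,0],"travel": [0.007,0.021,0.38],"gripper": -0.16},
    {"delta_rot": [0,0,0],"travel": [0.007,0.021,0.38],"gripper": -0.16},
    {"delta_rot": [0,0,0],"travel": [0.007,0.021,0.38],"gripper": -0.16}
  ]
}}

```text
clock: 5.95
tool_pos: [0.5572, -0.2051, 0.0471]
eef_rot: [0.156, 0.988, 0.0, 0.0]
contact_force: [-0.3, -0.8, 0.6]
opening: 0.42
```

>>> {"op": "play_rows", "data": {
  "commands": [
    {"delta_rot": [0,0,0],"travel": [0,0,0],"gripper": -0.6},
    {"delta_rot": [0,0,0],"travel": [0,0,0],"gripper": -1},
    {"delta_rot": [0,0,0],"travel": [0,0,0],"gripper": -1},
    {"delta_rot": [0,0,0],"travel": [0,0,0],"gripper": -1},
    {"delta_rot": [0,0,0],"travel": [0,0,0],"gripper": -1}
  ],
  "force": 25
}}

```text
clock: 6.58
tool_pos: [0.5574, -0.2051, 0.0474]
eef_rot: [0.156, 0.988, 0.0, 0.001]
contact_force: [-0.1, 1.5, 5.8]
opening: 0.269
```

>>> {"op": "play_rows", "data": {
  "commands": [
    {"delta_rot": [0,0,0],"travel": [0,0,-0.05],"gripper": -1},
    {"delta_rot": [0,0,0],"travel": [0,0,-0.25],"gripper": -1},
    {"delta_rot": [0,0,0],"travel": [0,0,-0.55],"gripper": -1},
    {"delta_rot": [0,0,0],"travel": [0,0,-0.95],"gripper": -1},
    {"delta_rot": [0,0,0],"travel": [0,0,-0.95],"gripper": -1},
    {"delta_rot": [0,0,0],"travel": [0,0,-0.95],"gripper": -1}
  ]
}}

```text
clock: 7.32
tool_pos: [0.5555, -0.2051, 0.1884]
eef_rot: [0.156, 0.988, -0.0, -0.001]
contact_force: [-0.3, -0.1, -3.6]
opening: 0.265
```

```bash
python3 - <<'E'
from h import *
st=r.get_state(); T=R.from_quat(st["eef_rot"]).as_matrix(); print(st["clock"],st["tool_pos"],T.round(3).tolist(),st["opening"],st["contact_force"],st["moment"],st["q"].round(2))
E
```

```text
7.325 [ 0.55547777 -0.20512907  0.18841204] [[-0.951, 0.308, -0.002], [0.308, 0.951, 0.0], [0.002, -0.0, -1.0]] 0.26467949457581474 [-0.27952657 -0.1013657  -3.63193733] [ 0.01489382 -0.0168802  -0.04253365] [ 0.44  0.72 -0.28  1.71  0.27  0.75  1.28]
```

>>> {"op": "play_rows", "data": {
  "commands": [
    {"delta_rot": [0,0,0.05],"travel": [0.02,0.1,0],"gripper": -1},
    {"delta_rot": [0,0,0.1],"travel": [0.05,0.23,0],"gripper": -1},
    {"delta_rot": [0,0,0.15],"travel": [0.08,0.35,0],"gripper": -1},
    {"delta_rot": [0,0,0.2],"travel": [0.1,0.46,0],"gripper": -1},
    {"delta_rot": [0,0,0.25],"travel": [0.12,0.57,0],"gripper": -1},
    {"delta_rot": [0,0,0.3],"travel": [0.15,0.69,0],"gripper": -1},
    {"delta_rot": [0,0,0.35],"travel": [0.18,0.8,0],"gripper": -1},
    {"delta_rot": [0,0,0.4],"travel": [0.2,0.92,0],"gripper": -1},
    {"delta_rot": [0,0,0.4],"travel": [0.2,0.92,0],"gripper": -1}
  ]
}}

```text
clock: 8.45
tool_pos: [0.5694, -0.0624, 0.1871]
eef_rot: [0.705, 0.71, -0.001, -0.002]
contact_force: [0.3, -0.7, -2.6]
opening: 0.271
```

```bash
cat > g.py <<'E'
from h import *
import sys
def go(tgt,yaw):
    st=r.get_state(); T=R.from_quat(st["eef_rot"]).as_matrix()
    y=np.degrees(np.arctan2(T[1,0],T[0,0]))
    print("clk",st["clock"],"pos",st["tool_pos"].round(4),"yaw",y.round(2),"tilt",T[2].round(4),"F",st["contact_force"].round(2),"M",st["moment"].round(2),"open",round(st["opening"],3))
    print("travel units",(T.T@(np.array(tgt)-st["tool_pos"])/.15).round(3),"rotz units",round((y-yaw)/180,4),"q",st["q"].round(2))
if __name__=="__main__": a=list(map(float,sys.argv[1:])); go(a[:3],a[3])
E
python3 g.py .5987 .2145 .1884 19.6
```

```text
clk 8.45 pos [ 0.5694 -0.0624  0.1871] yaw 90.39 tilt [ 6.0e-04 -4.5e-03 -1.0e+00] F [ 0.26 -0.73 -2.63] M [-0.13  0.06 -0.02] open 0.271
travel units [ 1.844  0.208 -0.008] rotz units 0.3933 q [-0.04  0.69  0.11  1.78 -0.11  0.68  0.14]
```

>>> {"op": "play_rows", "data": {
  "commands": [
    {"delta_rot": [0,0,0.05],"travel": [0.1,0.01,0],"gripper": -1},
    {"delta_rot": [0,0,0.1],"travel": [0.22,0.03,0],"gripper": -1},
    {"delta_rot": [0,0,0.15],"travel": [0.35,0.04,0],"gripper": -1},
    {"delta_rot": [0,0,0.2],"travel": [0.47,0.05,0],"gripper": -1},
    {"delta_rot": [0,0,0.25],"travel": [0.6,0.06,0],"gripper": -1},
    {"delta_rot": [0,0,0.3],"travel": [0.72,0.08,0],"gripper": -1},
    {"delta_rot": [0,0,0.35],"travel": [0.84,0.09,0],"gripper": -1},
    {"delta_rot": [0,0,0.393],"travel": [0.92,0.1,0],"gripper": -1},
    {"delta_rot": [0,0,0.393],"travel": [0.92,0.1,0],"gripper": -1},
    {"delta_rot": [0,0,0.393],"travel": [0.92,0.1,0],"gripper": -1}
  ]
}}

```text
clock: 9.7
tool_pos: [0.5849, 0.0718, 0.1887]
eef_rot: [0.986, 0.169, -0.001, 0.001]
contact_force: [-0.0, -0.1, -3.3]
opening: 0.272
```

```bash
python3 g.py .5987 .2145 .1884 19.6
```

```text
clk 9.7 pos [0.5849 0.0718 0.1887] yaw 19.46 tilt [-1.7e-03  8.0e-04 -1.0e+00] F [-0.03 -0.1  -3.3 ] M [0.02 0.09 0.04] open 0.272
travel units [ 0.404 -0.866  0.   ] rotz units -0.0008 q [-0.48  0.76  0.51  1.75 -0.5   0.77 -0.95]
```

>>> {"op": "play_rows", "data": {
  "commands": [
    {"delta_rot": [0,0,0],"travel": [0.1,-0.22,0],"gripper": -1},
    {"delta_rot": [0,0,0],"travel": [0.2,-0.45,0],"gripper": -1},
    {"delta_rot": [0,0,0],"travel": [0.3,-0.67,0],"gripper": -1},
    {"delta_rot": [0,0,0],"travel": [0.404,-0.866,0],"gripper": -1},
    {"delta_rot": [0,0,0],"travel": [0.404,-0.866,0],"gripper": -1},
    {"delta_rot": [0,0,0],"travel": [0.404,-0.866,0],"gripper": -1}
  ]
}}

```text
clock: 10.45
tool_pos: [0.5995, 0.2138, 0.1891]
eef_rot: [0.986, 0.168, -0.0, 0.001]
contact_force: [-0.2, -1.3, -3.2]
opening: 0.271
```

```bash
python3 g.py .5987 .2145 .145 19.6; python3 - <<'E'
from h import *
st=r.get_state(); T=R.from_quat(st["eef_rot"]).as_matrix()
s=viewer.snapshot("wrist"); save(s,"w3.png"); P=cloud(s); ok=s["z_map"]>0
Q=(P-st["tool_pos"])@T*1000  # tool frame mm
d=ok&(abs(Q[...,0])<100)&(abs(Q[...,1])<62)
z=Q[...,2]
m=d&(z>-14)&(z<-2)&(abs(Q[...,1])>30)
print("walls tool frame",m.sum(),cv2.minAreaRect(Q[m][:,:2].astype(np.float32)),np.median(z[m]))
for sgn in(1,-1):
    k=m&(sgn*Q[...,1]>30); a=Q[k]; print("wall side",sgn,k.sum(),np.polyfit(a[:,0],a[:,1],1).round(4),"z slope",np.polyfit(a[:,0],a[:,2],1).round(4),np.percentile(a[:,0],[1,99]).round(1),np.percentile(a[:,1],[1,99]).round(1))
E
```

```text
clk 10.45 pos [0.5995 0.2138 0.1891] yaw 19.3 tilt [-9.0e-04  1.4e-03 -1.0e+00] F [-0.24 -1.31 -3.19] M [-0.16  0.21 -0.  ] open 0.271
travel units [-0.003 -0.007  0.294] rotz units -0.0016 q [-0.7   0.83  0.54  1.6  -0.52  0.87 -1.18]
walls tool frame 6431 ((32.49899673461914, -0.8528404235839844), (92.71510314941406, 80.39932250976562), 89.90825653076172) -6.994350444595847
wall side 1 3202 [-2.72000e-02  4.16531e+01] z slope [-2.6000e-03 -6.5724e+00] [-4.2 72.6] [31.1 45.1]
wall side -1 3229 [ 2.94000e-02 -4.34191e+01] z slope [-4.1000e-03 -6.6501e+00] [-4.3 72.5] [-46.9 -31.3]
```

View pics/w3.png

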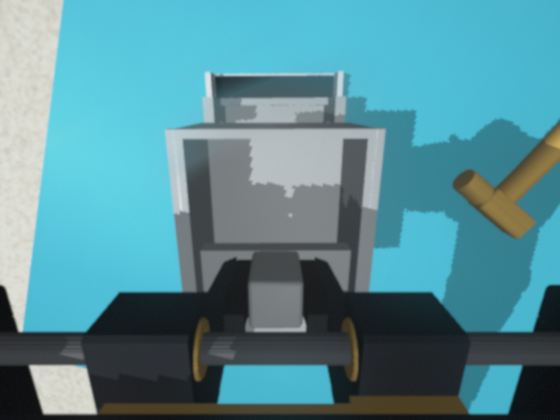

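Picture 6 (wrist) shows the held tote level over the dock. Its full-height end is toward the top of the picture, above the lower tote's scooped end at about (275,85), so the scooped ends are opposite. Next I'll measure the offset between the two totes in this same camera view.

```bash
python3 - <<'E'
from h import *
st=r.get_state(); T=R.from_quat(st["eef_rot"]).as_matrix()
s=viewer.snapshot("wrist"); P=cloud(s); ok=s["z_map"]>0
Q=(P-st["tool_pos"])@T*1000; z=Q[...,2]
m=ok&(abs(z-116)<4)&(abs(Q[...,1])<75)&(Q[...,0]>40)&(Q[...,0]<130); a=Q[m]
print("rim",m.sum(),a.min(0).round(1),a.max(0).round(1),np.median(a[:,2]))
for sg in(1,-1):
    b=a[sg*a[:,1]>35]; print(sg,len(b),np.percentile(b[:,1],[1,5,50,95,99]).round(1),"x",np.percentile(b[:,0],[1,50,98,99.5]).round(1),np.polyfit(b[:,0],b[:,1],1).round(4))
m=ok&(abs(z-153)<3)&(abs(Q[...,1])<40)&(Q[...,0]>60)&(Q[...,0]<130); a=Q[m]; print("scoop wall top",m.sum(),np.percentile(a[:,0],[2,50,98]).round(1),np.median(a[:,2]))
E
```

```text
rim 560 [ 69.7 -57.5 114.2] [ 88.3  52.8 119.9] 116.66873251112017
1 284 [44.6 44.7 48.4 52.3 52.7] x [69.9 78.9 88.3 88.3] [5.00000e-03 4.80084e+01]
-1 276 [-57.2 -56.9 -53.  -49.4 -49.2] x [69.9 78.9 87.6 87.6] [-2.6e-02 -5.1e+01]
scoop wall top 671 [82.7 86.  88.5] 153.62771817124602
```

>>> {"op": "play_rows", "data": {
  "commands": [
    {"delta_rot": [0,0,-0.0016],"travel": [-0.001,-0.01,0.1],"gripper": -1},
    {"delta_rot": [0,0,-0.0016],"travel": [-0.001,-0.01,0.22],"gripper": -1},
    {"delta_rot": [0,0,-0.0016],"travel": [-0.001,-0.01,0.33],"gripper": -1},
    {"delta_rot": [0,0,-0.0016],"travel": [-0.001,-0.01,0.4],"gripper": -1},
    {"delta_rot": [0,0,-0.0016],"travel": [-0.001,-0.01,0.4],"gripper": -1},
    {"delta_rot": [0,0,-0.0016],"travel": [-0.001,-0.01,0.4],"gripper": -1}
  ]
}}

```text
clock: 11.3
tool_pos: [0.5994, 0.2174, 0.1296]
eef_rot: [0.985, 0.171, 0.001, 0.0]
contact_force: [-0.2, -0.9, -3.5]
opening: 0.268
```

```bash
python3 g.py .599 .2125 .1214 19.6
```

```text
clk 11.3 pos [0.5994 0.2174 0.1296] yaw 19.64 tilt [ 1.1e-03  3.0e-04 -1.0e+00] F [-0.25 -0.85 -3.54] M [-0.04  0.13 -0.  ] open 0.268
travel units [-0.014  0.03   0.055] rotz units 0.0002 q [-0.68  0.9   0.49  1.64 -0.57  0.75 -1.14]
```

>>> {"op": "play_rows", "data": {
  "commands": [
    {"delta_rot": [0,0,0],"travel": [-0.006,0.016,0.02],"gripper": -1},
    {"delta_rot": [0,0,0],"travel": [-0.006,0.016,0.04],"gripper": -1},
    {"delta_rot": [0,0,0],"travel": [-0.006,0.016,0.04],"gripper": -1},
    {"delta_rot": [0,0,0],"travel": [-0.006,0.016,0.04],"gripper": -1}
  ]
}}

```text
clock: 11.8
tool_pos: [0.5989, 0.215, 0.1233]
eef_rot: [0.985, 0.171, 0.0, -0.0]
contact_force: [1.0, -0.1, -3.8]
opening: 0.271
```

```bash
python3 g.py .5993 .2148 .1214 19.6
```

```text
clk 11.8 pos [0.5989 0.215  0.1233] yaw 19.65 tilt [ 2.e-04 -1.e-04 -1.e+00] F [ 0.99 -0.13 -3.8 ] M [0.   0.14 0.04] open 0.271
travel units [0.002 0.002 0.012] rotz units 0.0003 q [-0.67  0.91  0.48  1.64 -0.58  0.74 -1.14]
```

Now a gentle descent of 1 mm per row, 3 mm per call.

>>> {"op": "play_rows", "data": {
  "commands": [
    {"delta_rot": [0,0,0],"travel": [0.002,0,0.007],"gripper": -1},
    {"delta_rot": [0,0,0],"travel": [0.002,0,0.014],"gripper": -1},
    {"delta_rot": [0,0,0],"travel": [0.002,0,0.02],"gripper": -1},
    {"delta_rot": [0,0,0],"travel": [0.002,0,0.02],"gripper": -1}
  ]
}}

```text
clock: 12.3
tool_pos: [0.5991, 0.215, 0.1201]
eef_rot: [0.985, 0.171, -0.0, -0.0]
contact_force: [-0.0, -0.2, -3.2]
opening: 0.264
```

>>> {"op": "play_rows", "data": {
  "commands": [
    {"delta_rot": [0,0,0],"travel": [0,0,0.005],"gripper": -1},
    {"delta_rot": [0,0,0],"travel": [0,0,0.01],"gripper": -1},
    {"delta_rot": [0,0,0],"travel": [0,0,0.013],"gripper": -1},
    {"delta_rot": [0,0,0],"travel": [0,0,0.013],"gripper": -1}
  ]
}}

```text
clock: 12.8
tool_pos: [0.5991, 0.215, 0.1182]
eef_rot: [0.985, 0.171, 0.0, -0.0]
contact_force: [0.1, 0.1, -2.4]
opening: 0.272
```

>>> {"op": "play_rows", "data": {
  "commands": [
    {"delta_rot": [0,0,0],"travel": [0,0,0.005],"gripper": -1},
    {"delta_rot": [0,0,0],"travel": [0,0,0.01],"gripper": -1},
    {"delta_rot": [0,0,0],"travel": [0,0,0.013],"gripper": -1},
    {"delta_rot": [0,0,0],"travel": [0,0,0.013],"gripper": -1}
  ]
}}

```text
clock: 13.3
tool_pos: [0.5991, 0.215, 0.1163]
eef_rot: [0.985, 0.171, -0.0, -0.0]
contact_force: [0.3, -0.3, -2.4]
opening: 0.272
```

```bash
python3 g.py .5993 .2148 .1134 19.6
```

```text
clk 13.3 pos [0.5991 0.215  0.1163] yaw 19.64 tilt [-0.e+00 -1.e-04 -1.e+00] F [ 0.29 -0.27 -2.38] M [-0.01  0.09  0.02] open 0.272
travel units [0.001 0.002 0.019] rotz units 0.0002 q [-0.67  0.91  0.48  1.65 -0.58  0.73 -1.13]
```

>>> {"op": "play_rows", "data": {
  "commands": [
    {"delta_rot": [0,0,0],"travel": [0,0,0.005],"gripper": -1},
    {"delta_rot": [0,0,0],"travel": [0,0,0.01],"gripper": -1},
    {"delta_rot": [0,0,0],"travel": [0,0,0.01],"gripper": -1},
    {"delta_rot": [0,0,0],"travel": [0,0,0.01],"gripper": -1}
  ]
}}

```text
clock: 13.8
tool_pos: [0.5991, 0.215, 0.1148]
eef_rot: [0.985, 0.171, 0.0, -0.0]
contact_force: [-0.1, 0.2, -2.9]
opening: 0.268
```

>>> {"op": "play_rows", "data": {
  "commands": [
    {"delta_rot": [0,0,0],"travel": [0,0,0.005],"gripper": -1},
    {"delta_rot": [0,0,0],"travel": [0,0,0.01],"gripper": -1},
    {"delta_rot": [0,0,0],"travel": [0,0,0.01],"gripper": -1},
    {"delta_rot": [0,0,0],"travel": [0,0,0.01],"gripper": -1}
  ]
}}

```text
clock: 14.3
tool_pos: [0.5992, 0.215, 0.1133]
eef_rot: [0.985, 0.171, 0.0, -0.0]
contact_force: [0.3, 0.0, -3.6]
opening: 0.273
```

>>> {"op": "play_rows", "data": {
  "commands": [
    {"delta_rot": [0,0,0],"travel": [0,0,0.004],"gripper": -1},
    {"delta_rot": [0,0,0],"travel": [0,0,0.007],"gripper": -1},
    {"delta_rot": [0,0,0],"travel": [0,0,0.007],"gripper": -1},
    {"delta_rot": [0,0,0],"travel": [0,0,0.007],"gripper": -1}
  ]
}}

```text
clock: 14.8
tool_pos: [0.5991, 0.2151, 0.1123]
eef_rot: [0.985, 0.171, 0.0, -0.0]
contact_force: [-0.1, 0.6, -2.3]
opening: 0.273
```

```bash
python3 g.py .5993 .2148 .1114 19.6
```

```text
clk 14.8 pos [0.5991 0.2151 0.1123] yaw 19.64 tilt [ 1.e-04 -1.e-04 -1.e+00] F [-0.11  0.61 -2.28] M [-0.1   0.21  0.01] open 0.273
travel units [0.    0.002 0.006] rotz units 0.0002 q [-0.66  0.92  0.47  1.65 -0.58  0.72 -1.13]
```

>>> {"op": "play_rows", "data": {
  "commands": [
    {"delta_rot": [0,0,0],"travel": [0,0,0.004],"gripper": -1},
    {"delta_rot": [0,0,0],"travel": [0,0,0.007],"gripper": -1},
    {"delta_rot": [0,0,0],"travel": [0,0,0.007],"gripper": -1},
    {"delta_rot": [0,0,0],"travel": [0,0,0.007],"gripper": -1}
  ]
}}

```text
clock: 15.3
tool_pos: [0.5992, 0.2151, 0.1115]
eef_rot: [0.985, 0.171, 0.0, -0.0]
contact_force: [-1.4, 0.2, 1.6]
opening: 0.269
```

```bash
python3 g.py .5993 .2148 .1114 19.6
```

```text
clk 15.3 pos [0.5992 0.2151 0.1115] yaw 19.64 tilt [ 4.e-04 -1.e-04 -1.e+00] F [-1.36  0.16  1.63] M [-0.08  0.41 -0.04] open 0.269
travel units [-0.     0.002  0.001] rotz units 0.0002 q [-0.66  0.92  0.47  1.65 -0.58  0.72 -1.13]
```

>>> {"op": "play_rows", "data": {
  "commands": [
    {"delta_rot": [0,0,0],"travel": [0,0,0],"gripper": -0.42},
    {"delta_rot": [0,0,0],"travel": [0,0,0],"gripper": -0.3},
    {"delta_rot": [0,0,0],"travel": [0,0,0],"gripper": -0.2},
    {"delta_rot": [0,0,0],"travel": [0,0,0],"gripper": -0.2}
  ]
}}

```text
clock: 15.8
tool_pos: [0.5992, 0.215, 0.1112]
eef_rot: [0.985, 0.171, 0.0, -0.0]
contact_force: [0.3, -0.3, -0.1]
opening: 0.4
```

>>> {"op": "play_rows", "data": {
  "commands": [
    {"delta_rot": [0,0,0],"travel": [0,0,-0.05],"gripper": -0.2},
    {"delta_rot": [0,0,0],"travel": [0,0,-0.25],"gripper": -0.2},
    {"delta_rot": [0,0,0],"travel": [0,0,-0.6],"gripper": -0.2},
    {"delta_rot": [0,0,0],"travel": [0,0,-0.95],"gripper": -0.2},
    {"delta_rot": [0,0,0],"travel": [0,0,-0.95],"gripper": -0.2},
    {"delta_rot": [0,0,0],"travel": [0,0,-0.95],"gripper": -0.2}
  ]
}}

```text
clock: 16.55
tool_pos: [0.5986, 0.2152, 0.2536]
eef_rot: [0.985, 0.171, -0.0, -0.0]
contact_force: [-0.7, -0.1, -0.2]
opening: 0.4
```

```bash
python3 g.py .599 .215 .26 19.6; python3 - <<'E'
from h import *
s=viewer.snapshot("wrist"); save(s,"w4.png"); P=cloud(s); ok=s["z_map"]>0
a=np.deg2rad(19.6); F=np.array([[np.cos(a),np.sin(a)],[-np.sin(a),np.cos(a)]])
xy=(P[...,:2]-[.5985,.2147])@F.T*1000; z=P[...,2]*1000
m=ok&(z>112)&(z<127)&(abs(xy[...,0])<95)&(abs(xy[...,1])<60)
print(m.sum(),cv2.minAreaRect(xy[m].astype(np.float32)))
A=np.c_[xy[m],np.ones(m.sum())]; 
w=m&(abs(z-np.median(z[m]))<4); A=np.c_[xy[w],np.ones(w.sum())]; print("plane slopes, z0",np.linalg.lstsq(A,z[w],rcond=None)[0].round(4),w.sum())
for sg in(1,-1):
  for lo,hi in((-80,-40),(-40,0),(0,40),(40,80)):
    k=w&(sg*xy[...,1]>35)&(xy[...,0]>lo)&(xy[...,0]<hi); print(sg,lo,k.sum(),np.median(z[k]).round(1) if k.any() else None)
k=ok&(z>66)&(z<80)&(abs(xy[...,1])>44)&(abs(xy[...,1])<60)&(abs(xy[...,0])<95); print("rim z",np.median(z[k]),k.sum())
s=viewer.snapshot("scene"); c=cv2.resize(s["color"][80:200,300:460],None,fx=4.5,fy=4.5,interpolation=cv2.INTER_CUBIC)
cv2.imwrite("pics/sc2.png",cv2.convertScaleAbs(c[...,::-1],alpha=1.5))
E
```

```text
clk 16.55 pos [0.5986 0.2152 0.2536] yaw 19.65 tilt [-4.e-04 -6.e-04 -1.e+00] F [-0.7  -0.08 -0.25] M [-0.04  0.19  0.05] open 0.4
travel units [ 0.002  0.002 -0.043] rotz units 0.0003 q [-0.72  0.76  0.59  1.54 -0.47  1.   -1.22]
3146 ((6.746429443359375, 0.9328536987304688), (132.96629333496094, 92.26054382324219), 0.18772302567958832)
plane slopes, z0 [-4.000000e-04  1.400000e-03  1.188642e+02] 2940
1 -80 137 119.1
1 -40 328 119.0
1 0 379 118.9
1 40 384 119.0
-1 -80 134 118.9
-1 -40 336 118.8
-1 0 372 118.9
-1 40 377 119.0
rim z 72.18452185747427 649
```

View pics/w4.png

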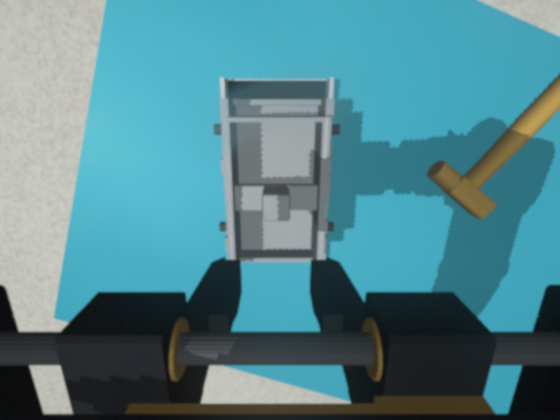

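View pics/sc2.png

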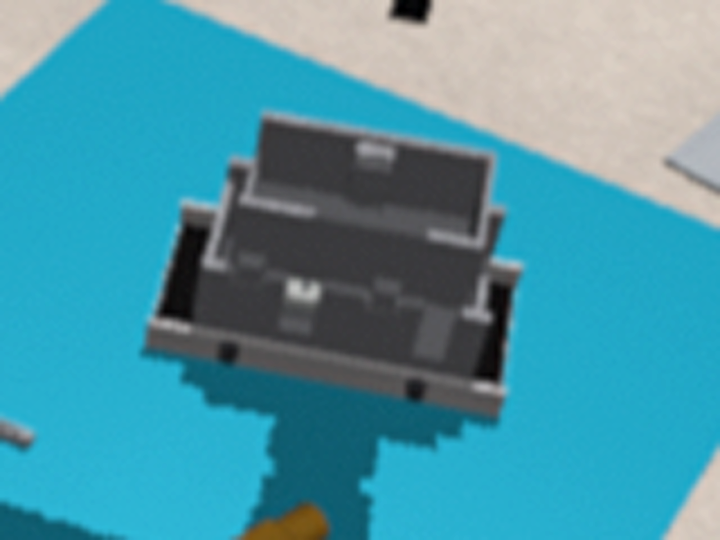

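Picture 7 (wrist) shows the tote seated and released, with the fingers clear. Picture 8 (scene crop) shows the lugs down in the saddles at about (250,262) and (388,290). Wall tops read 118.8 to 119.1 mm all round and the rim 72.2 mm, so the tote is fully down and level. Handing in.

```bash
python3 -c "
from plant import r
print(r.finish_job())"
```

```text
the job is handed in; nothing more can be done
None
```

I picked the grey tote up by its post, turned it half round and set it down in steps of 1 to 3 mm into the lower tote's saddles. I then released it, raised the gripper clear and handed the job in at about 17 s. `finish_job` gives no verdict, so the result below rests on my own checks.

- **Seating:** the wall tops read 118.8 to 119.1 mm all round, which puts the underside at about 64 mm. The allowed range is 61.5 to 67 mm.
- **Level and alignment:** the tilt is about 0.0015 rad. It is parallel to the dock within about 0.2°, with the scooped ends opposite.
- **Position:** it sits about 1 mm off centre sideways.
- **Contact force:** the wrist force changed by about 5 N on touching down; after release it read about zero.
- **Feeling for the saddles:** no search was needed. The tote went past rim height into the saddles on the first try.
- **Where measurements disagreed:** two wrist-camera readings of the lower tote's position differed by about 1 mm along the dock, and the top camera differed by about 2 mm sideways. I aimed between the two wrist readings, and the tote still seated fully.
- **Not measured at the end:** I did not measure the hammer, tweezers and jar again after the move. The arm did not come near them.

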